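# Hang the sample ring on the sprung-gate hook

### The job

The analyser's washed sample ring has drained on edge in the drip rack. Lift it out by its rim and, keeping it the same way up throughout, thread it over the J-hook of the storage stand and press the rim gently down past the hook's sprung keeper, by feel, until it drops into the bend of the hook and the keeper springs shut above it. Then let go so that it hangs freely and at rest, one lug still at the bottom so that the last drops run off it; do not force it, drop it, or disturb the bottles, beaker, petri dish and timer around.

Things in the scene. Friction and masses are not known exactly. Their poses are not given: they have to be found in the camera images.
- sample_ring: Grey plastic sample ring, an open wheel without hub or spokes, 160 mm outside, 136 mm inside diameter; rim 12 mm deep radially, 10 mm thick along the axis, 24 small holes, about 0.15 kg. Origin at the ring's centre, x along its axis, ring in the y-z plane. It starts upright (z up) in the rack's middle slot, centre 93 mm up. Three lugs stand 8 mm inward: at the bottom and 60 degrees either side of the top.
- rim_pinch (a point): A point in the middle of the ring's rim, 45 degrees off the top towards the ring's -y (52 mm along -y and 52 mm along +z from its centre). The rim can be pinched here across its 10 mm thickness (along the ring's x) from straight above; this far from the top the gripper stays clear of the hook. The mirror point at +y serves as well.
- drip_rack: White plastic drip rack, fixed for the task: tray 86 x 160 mm with two combs of four rounded fins (tops 59 mm above the worktop, at y = +-46 mm) that form three slots 14 mm wide; the ring stands in the middle one. Origin at the centre of the tray's underside; x across the slots (along the ring's axis), y along them, z up.
- hook_stand: Storage stand, does not move: grey foot 135 x 80 x 12 mm, steel rod with a clamp (30 mm block) that carries a steel J-hook of 8 mm round bar. Origin at the underside of the foot, exactly below the middle of the hook's bend; z up; the hook points along -x and lies in the plane y = 0. More than 18 N between ring and stand is too much.
- bend_mark (a point): Point on the foot's top, below the middle of the bend; stand axes. From the clamp the bar runs level to -x, turns down at x = +14 mm (bar centre), crosses the bend (20 mm wide inside, x = -10 to +10 mm) and rises to the tip at x = -14 mm, which flares 2.5 mm outward. Heights above the bend's inner floor (the seat): keeper 34 mm, level bar 41 mm (centre lines), top of the tip 50 mm.
- rod_top (a point): Centre of the top of the stand's upright rod (12 mm in diameter), 308 mm above the worktop, 82 mm behind (+x of the stand) the middle of the bend. The hook's clamp is set on this rod by hand, so the seat's height above the worktop differs each time, anywhere from 195 to 240 mm, and is not measured: it must be felt with the ring (or seen).
- keeper (a joint): Sprung gate across the bend's mouth, 4 mm thick, 20 mm long, hinged at x = +11 mm of the stand. 0 = shut, level; grows (rad, to 1.3) as its free end near the tip is pressed down; 0.1 N m per rad. The rim pressed down 20 mm past it swings it about 1 rad, then it shuts above the rim. Takes about 5 N (so a firm pinch) with the rim close to the tip, over 12 N near the hinge; the ring's weight alone opens it 0.03 to 0.2.
- beaker: Glass beaker, 46 mm across and 58 mm high, between rack and stand, a bystander. Origin at the centre of its underside.
- petri_dish: Petri dish, 64 mm across and 15 mm high, between rack and stand, a bystander. Origin at the centre of its underside.
- dropper_bottle: Dropper bottle with a nozzle, 34 mm across and 89 mm high, left of the rack, a bystander. Origin at the centre of its underside.
- oil_bottle: Brown dropper bottle, 34 mm across and 70 mm high, left of the rack, a bystander. Origin at the centre of its underside.
- bench_timer: White digital timer, 38 x 66 x 63 mm, left of the rack, a bystander. Origin at the centre of its underside.

How it is judged:
By the outcome, as a careful person would: the job done as asked, in the order asked, and still so for the second after the job is handed in, with the robot touching nothing.
It also fails if it takes over 56 s, if anything falls off the work surface, if the arm or the gripper's body presses on something with over 40 N, if the wrist force passes 120 N, or if a joint passes its speed limit or range.

### The arm

A 6-joint arm with a two-finger parallel gripper is mounted at the origin on a cart in front of the work surface, level with it; the furniture and walls round the work are solid. World frame = base frame: x ahead of the robot, y to its left, z up, the work surface at z = 0. Lengths are in mm, angles in rad, forces in N, time in s.
With the tool pointing down it reaches from about 300 to 775 mm from the base axis. Payload 14.6 kg.
Tool frame: the origin (TCP) lies between the finger pads; the fingertips stand 8 mm ahead of it and the grasp point (between the pads) lies 11 mm behind it; x points along the fingers, y is the direction in which the jaws open and shut, and the axes are right-handed (so a half turn about x gives the same grasp; the last joint's range is limited). The gripper opens to 94 mm and grips with 3 to 60 N. Pads are 16 mm wide; open, the fingers measure 119 mm over their backs; the gripper's body (75 mm by 177 mm) begins 78 mm behind the grasp point.
Start: joints at [-1.17, 0.3, 1.521, -0, 1.321, -0.067], TCP at [248, -490.903, 213.446] pointing down, gripper open.
Joint ranges: [-3.03, 3.03], [-0.79, 2.21], [0.23, 2.52], [-1.04, 4.18], [0, 3.07], [-2.55, 2.55]. Speed limits (rad/s): [2.22, 2.22, 2.57, 3.14, 3.14, 3.14].

### API

Orientations are given as [roll, pitch, yaw] about the fixed x, y, z axes, in that order (R = Rz(yaw) Ry(pitch) Rx(roll)).
In Python, from cell import telemetry, camera, calibration, order gives the robot as it stands.
- The arm moves only by the shell command python3 -m handwheel 'ROWS' [FORCE]. ROWS is JSON, a list of rows, each a list of 7 numbers: the turn, a rotation vector about the tool's x, y, z as a fraction of full scale, then the shift along the tool's x, y, z as a fraction of full scale, then the opening, from 0 (shut) to 1 (fully open). A call has 1 to 12 rows; each row is the pose to reach, as a shift and turn from the pose measured when the call began, along the tool's axes at that moment, turning the shorter way round; what a row does not reach only later rows make up. Full scale, the value 1, is 300 mm for a shift and pi rad for a turn. A row lasts 1/8 s, in which the tool goes at most 62.5 mm and 10.7 degrees, less where a joint would pass 70% of its speed; a pose out of reach is approached as far as the arm can. A call with a number of a shift or a turn outside -1 to 1 is refused whole. A call with a gripper value outside its range is refused whole. The fingers move at their own pace and stop on an object; FORCE is the grip in N (left out, the last holds). Time passes only in rows, so rows that repeat a pose let the fingers close. It gives the time, the measured TCP pose, the force and the opening at its end, in the units of the state.
- telemetry.read_state(): the state, without advancing time (a new reading comes with each control period).
- camera(name): name is "scene" or "top" or "wrist"; returns the picture (384x512x3 uint8, red, green, blue); there is no depth.
- calibration(name): a dict with "fov_y" (degrees; the focal length in pixels is half the picture's height over the tangent of half this angle, whatever the lens; pixels are square), "cx", "cy" (the principal point, pixels), "k1" (the pictures are not rectified: a ray, as slopes to the right and down, at radius r is drawn at 1 + k1 r^2 times it, then the intrinsics apply), "position" and "attitude" of the camera in the world. Camera axes: x right, y down, z forward; pixel columns grow to the right and rows downward; lengths in mm; the calibration is good to about 2 mm. A picture is of the moment at which its call begins: read the wrist's pose just before it. calibration takes no time and is no camera call; for the wrist camera it gives the pose at the moment of the call.
- order.sign_off(): hands the job in, once; it reports no verdict.
The state is a dict: "clock": time; "joints": joint angles; "qd": joint speeds; "effort": joint torques, N m; "eef_pos": TCP position; "eef_rot": TCP orientation; "wrist_force": force on the tool from outside, world axes, zero at the start; "moment": the same for the moment, N m; "finger_gap": finger opening in mm.
Only numpy, scipy, OpenCV 4.12 (cv2) and the standard library are available. Lean on these libraries where they do the work, as an engineer would, in place of code of your own. Each camera call takes 0.05 s, during which the arm holds its last target.

## Working session

There is one attempt and no reset: what is moved stays moved. The work goes in short steps, Python scripts to look and compute and a shell command to move; the robot and the scene stay as the last step left them, time stands still between calls to the robot, and variables do not carry over. Pictures are saved under pics/ and viewed, and the job is handed in when it is done.

```bash
ls; mkdir -p pics; python3 - <<'E'
from cell import telemetry,camera,calibration
import cv2
print(telemetry.read_state())
for n in ["scene","top","wrist"]:
    print(n,calibration(n))
    cv2.imwrite(f"pics/a_{n}.png",camera(n)[:,:,::-1])
E
```

```text
pics
{'clock': 0.0, 'joints': array([-1.16963400e+00,  3.00439638e-01,  1.52156916e+00, -1.18839182e-05,
        1.32070718e+00, -6.66028443e-02]), 'qd': array([ 0.00176558, -0.00025656, -0.00124901,  0.00022781, -0.00063534,
       -0.00073646]), 'effort': array([-1.50591990e-03, -5.31821108e+01, -3.52735233e+01,  7.07901525e-02,
        2.45206797e-02, -3.68955239e-05]), 'eef_pos': array([ 247.88608077, -490.68997302,  212.90862673]), 'eef_rot': array([-1.62715238,  1.56967294,  1.9822084 ]), 'wrist_force': array([ 0.29509494, -0.28098689,  0.0657611 ]), 'moment': array([ 0.03733674,  0.02799528, -0.00048256]), 'finger_gap': 93.87238774587082}
scene {'fov_y': 49.82625515327377, 'cx': 253.88119810667237, 'cy': 191.782319955144, 'k1': 0.009330626758509113, 'position': array([-100.51244543,  607.45075578,  893.12499228]), 'attitude': array([-2.17456918,  0.00924979, -2.4270163 ])}
top {'fov_y': 42.51326927726036, 'cx': 262.8131561189347, 'cy': 196.36397447938154, 'k1': 0.029448556475350284, 'position': array([ 278.8601365 , -150.50076858, 1755.38287157]), 'attitude': array([-2.97472203,  0.01035118, -1.55013857])}
wrist {'fov_y': 69.97926244268709, 'cx': 254.01920119106939, 'cy': 185.48639405972312, 'k1': 0.0207514848076405, 'position': array([ 322.30617792, -452.24513579,  383.74305761]), 'attitude': array([ 2.85007831e+00,  1.35011761e-03, -1.10284338e+00])}
```

View pics/a_scene.png

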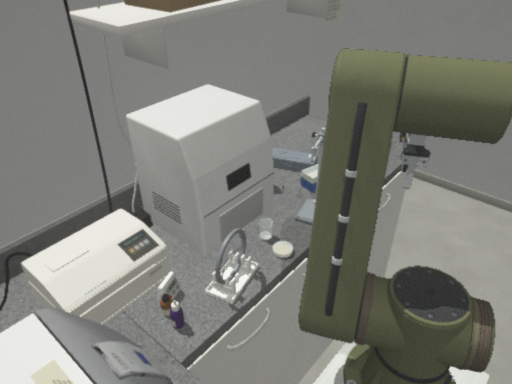

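View pics/a_top.png

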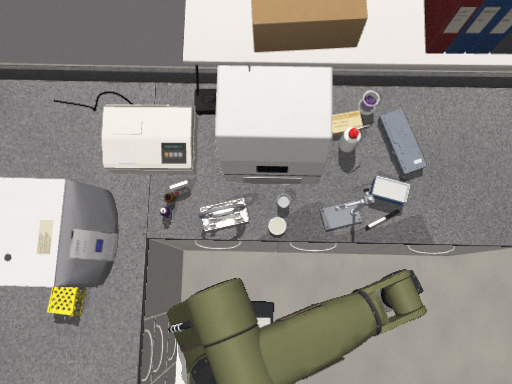

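View pics/a_wrist.png

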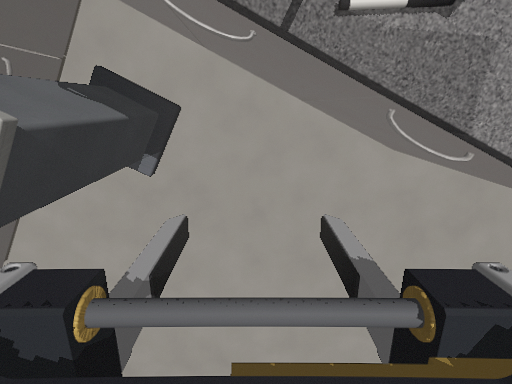

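The scene picture shows the ring in its rack around (235,260). In the top picture the rack is at (225,213) and the stand at (345,213), with the beaker and dish between them. I'll zoom in and set up the ray helpers.

```bash
cat > h.py <<'E'
import numpy as np,cv2
from scipy.spatial.transform import Rotation as R
def K(c):
    f=192/np.tan(np.radians(c['fov_y'])/2); return f
def ray(c,px):
    f=K(c); d=np.array([(px[0]-c['cx'])/f,(px[1]-c['cy'])/f]); u=d.copy()
    for _ in range(20): u=d/(1+c['k1']*(u@u))
    v=R.from_euler('xyz',c['attitude']).apply([u[0],u[1],1.]); return np.array(c['position']),v
def plane(c,px,z,ax=2):
    p,v=ray(c,px); return p+v*(z-p[ax])/v[ax]
def proj(c,P):
    q=R.from_euler('xyz',c['attitude']).inv().apply(np.array(P,float)-c['position']); u=q[:2]/q[2]
    u=u*(1+c['k1']*(u@u)); return u*K(c)+[c['cx'],c['cy']]
def tri(c1,a,c2,b):
    p,v=ray(c1,a);q,w=ray(c2,b);v/=np.linalg.norm(v);w/=np.linalg.norm(w)
    s=np.linalg.lstsq(np.c_[v,-w],q-p,rcond=None)[0];A=p+s[0]*v;B=q+s[1]*w
    return (A+B)/2,np.linalg.norm(A-B)
E
python3 - <<'E'
import cv2
a=cv2.imread('pics/a_top.png'); cv2.imwrite('pics/b1.png',cv2.resize(a[165:245,150:290],None,fx=5.5,fy=5.5,interpolation=2))
cv2.imwrite('pics/b2.png',cv2.resize(a[165:245,290:430],None,fx=5.5,fy=5.5,interpolation=2))
a=cv2.imread('pics/a_scene.png'); cv2.imwrite('pics/b3.png',cv2.resize(a[215:335,150:310],None,fx=4.8,fy=4.8,interpolation=2))
E
```

```text
(no output)
```

View pics/b1.png

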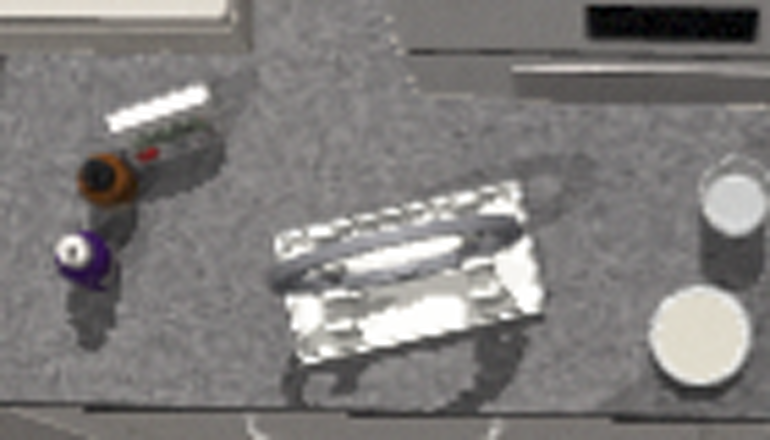

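View pics/b2.png

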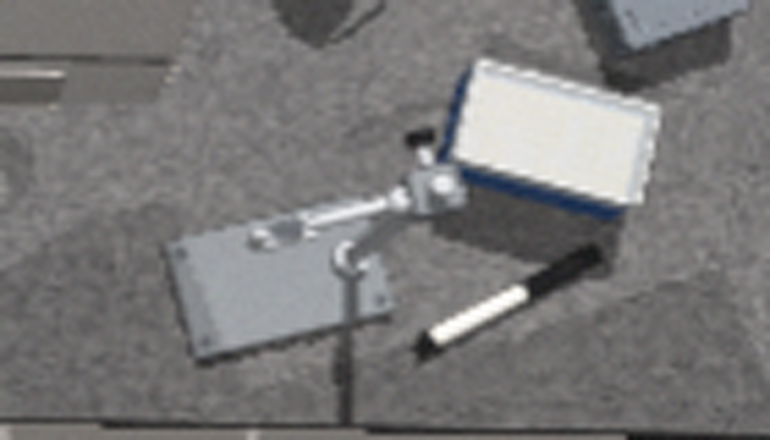

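View pics/b3.png

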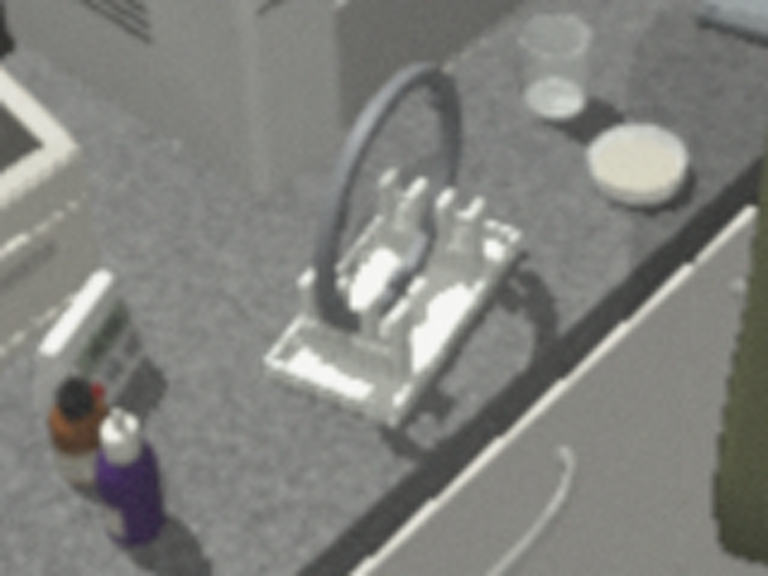

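The crops show:
- **Rack and ring:** the rack centre is at crop px (405,272), with the ring running from (275,275) to (520,235).
- **Stand:** the hook tip is near (262,238), the clamp and rod near (440,185), and a knob on the far side.

Next step is rough positions.

```bash
python3 - <<'E'
from h import *
from cell import calibration,telemetry
c=calibration('top')
def p(x,y,z,o): return plane(c,(o[0]+x/5.5,o[1]+y/5.5),z).round(0)
A=(150,165);B=(290,165)
for n,x,y,z,o in [('ringL',275,275,93,A),('ringR',520,232,93,A),('trayc1',275,240,8,A),('c2',520,185,8,A),('c3',545,310,8,A),('c4',305,362,8,A),('foot1',165,245,12,B),('f2',200,360,12,B),('f3',392,312,12,B),('rodtop',440,185,308,B),('tip',262,238,265,B),('knob',420,135,250,B),('beaker',735,205,10,A),('dish',700,335,15,A),('whitebox',480,60,80,B),('wb2',440,165,80,B)]: print(n,p(x,y,z,o))
s=telemetry.read_state();print(R.from_euler('xyz',s['eef_rot']).as_matrix().round(3))
cw=calibration('wrist');M=R.from_euler('xyz',s['eef_rot']).as_matrix()
print(M.T@(cw['position']-s['eef_pos']), (M.T@R.from_euler('xyz',cw['attitude']).as_matrix()).round(3))
E
```

```text
ringL [490.  85.  93.]
ringR [520. -66.  93.]
trayc1 [524.  97.   8.]
c2 [563. -61.   8.]
c3 [482. -79.   8.]
c4 [445.  75.   8.]
foot1 [ 528. -331.   12.]
f2 [ 454. -353.   12.]
f3 [ 488. -477.   12.]
rodtop [ 521. -448.  308.]
tip [ 497. -358.  265.]
knob [ 559. -449.  250.]
beaker [ 552. -201.   10.]
dish [ 467. -180.   15.]
whitebox [ 640. -521.   80.]
wb2 [ 572. -495.   80.]
[[-0.     0.451 -0.893]
 [ 0.001 -0.893 -0.451]
 [-1.    -0.001 -0.   ]]
[-170.77639093   -0.95392458  -83.73651904] [[ 0.    -0.287  0.958]
 [ 1.     0.    -0.   ]
 [-0.     0.958  0.287]]
```

```bash
python3 - <<'E'
import cv2
a=cv2.imread('pics/a_scene.png'); cv2.imwrite('pics/b4.png',cv2.resize(a[85:255,125:285],None,fx=3.5,fy=3.5,interpolation=2))
a=cv2.imread('pics/a_top.png'); cv2.imwrite('pics/b5.png',cv2.resize(a[60:200,200:350],None,fx=4,fy=4,interpolation=2))
E
```

```text
(no output)
```

View pics/b4.png

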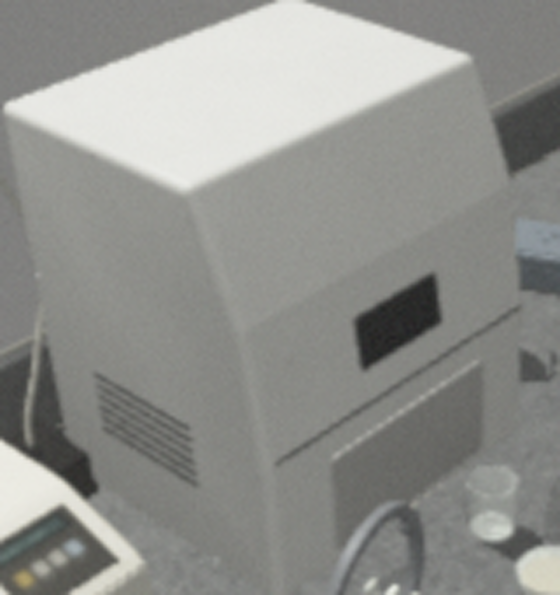

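View pics/b5.png

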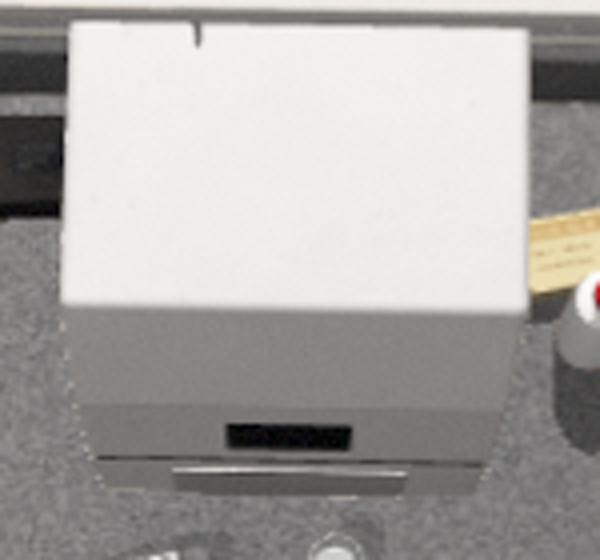

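The analyser stands right behind the ring. Its front face narrows down from a sloped top, so I need to know where that face is relative to the gripper body.

```bash
python3 - <<'E'
from h import *
from cell import calibration
t=calibration('top');s=calibration('scene')
T=lambda x,y:(200+x/4,60+y/4); S=lambda x,y:(125+x/3.5,85+y/3.5)
for n,a,b in [('seamL',T(97,458),S(278,462)),('seamR',T(487,466),S(520,308)),('kinkL',T(80,405),S(248,330)),('kinkR',T(508,412),S(512,180)),('topL',T(62,303),S(187,190)),('topR',T(527,310),S(470,58))]:
    p,e=tri(t,a,s,b);print(n,p.round(),e.round(1))
for q in [(108,488),(475,494)]: print(plane(t,T(*q),0).round())
E
```

```text
seamL [618.   1. 166.] 3.9
seamR [ 620. -319.  159.] 7.4
kinkL [634.   4. 289.] 5.2
kinkR [ 635. -321.  290.] 6.8
topL [682.   9. 395.] 4.7
topR [ 685. -322.  393.] 7.7
[624.   5.   0.]
[ 625. -328.    0.]
```

```bash
cat >> h.py <<'E'
def rows(pos,yaw):
    from cell import telemetry
    s=telemetry.read_state(); M=R.from_euler('xyz',s['eef_rot'])
    c,n=np.cos(np.radians(yaw)),np.sin(np.radians(yaw))
    T=R.from_matrix(np.array([[0,0,-1],[c,n,0],[n,-c,0]],float).T)
    t=(M.inv()*T).as_rotvec(); d=M.inv().apply(np.array(pos)-s['eef_pos'])
    print('t',s['clock'],'turn',(t/np.pi).round(4),'shift',(d/300).round(4),'dist',np.linalg.norm(d).round(),'deg',np.degrees(np.linalg.norm(t)).round(1))
E
python3 - <<'E'
from h import *
rows([248,-490,420],-63);rows([500,-370,420],-74)
E
```

```text
t 0.15 turn [-0.0011 -0.      0.0003] shift [-0.6899 -0.0027 -0.0013] dist 207.0 deg 0.2
t 0.15 turn [0.06   0.     0.0003] shift [-0.6898  0.0191 -0.9314] dist 348.0 deg 10.8
```

```bash
python3 -m handwheel '[[0,0,0,-0.2,0,0,1],[0,0,0,-0.4,0,0,1],[0,0,0,-0.6,0,-0.1,1],[0.02,0,0,-0.69,0,-0.3,1],[0.04,0,0,-0.69,0.01,-0.5,1],[0.06,0,0,-0.69,0.02,-0.7,1],[0.06,0,0,-0.69,0.02,-0.85,1],[0.06,0,0,-0.69,0.02,-0.93,1],[0.06,0,0,-0.69,0.02,-0.93,1],[0.06,0,0,-0.69,0.02,-0.93,1]]'
python3 - <<'E'
from cell import *
import cv2,pickle
s=telemetry.read_state();print(s['clock'],s['eef_pos'],s['qd'])
cs={n:calibration(n) for n in ['wrist','scene','top']}
for n in ['wrist','scene','top']: cv2.imwrite(f'pics/c_{n}.png',camera(n)[:,:,::-1])
pickle.dump(cs,open('c.pkl','wb'))
E
```

```text
clock: 1.4
eef_pos: [499.1, -370.9, 420.0]
eef_rot: [-1.197, 1.57, 2.223]
wrist_force: [0.2, -0.2, 0.6]
finger_gap: 94.4
1.4 [ 499.11614022 -370.90512225  419.96404859] [-1.19843364e-02 -1.02701417e-02  1.98862046e-03  4.70679066e-05
 -1.81127794e-03  7.44610698e-04]
```

View pics/c_wrist.png

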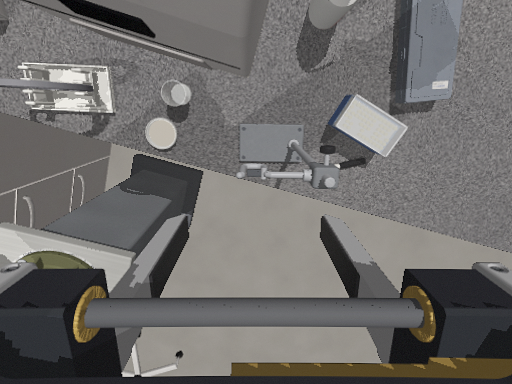

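View pics/c_scene.png

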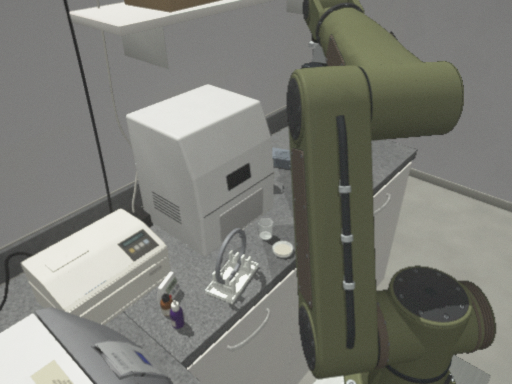

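The wrist view shows the hook bar running level from the tip at (242,174) to the clamp at (325,175), above the foot corners. I'll crop in on it, then take a second view from another place.

```bash
python3 - <<'E'
from h import *
rows([455,-300,420],-74);rows([420,-385,400],-74)
a=cv2.imread('pics/c_wrist.png'); cv2.imwrite('pics/c2.png',cv2.resize(a[110:200,225:350],None,fx=6,fy=6,interpolation=2))
E
```

```text
t 1.55 turn [-0.0004 -0.      0.0002] shift [ 0.0013 -0.268   0.0757] dist 84.0 deg 0.1
t 1.55 turn [-0.0004 -0.      0.0002] shift [ 0.0678 -0.0275  0.2657] dist 83.0 deg 0.1
```

View pics/c2.png

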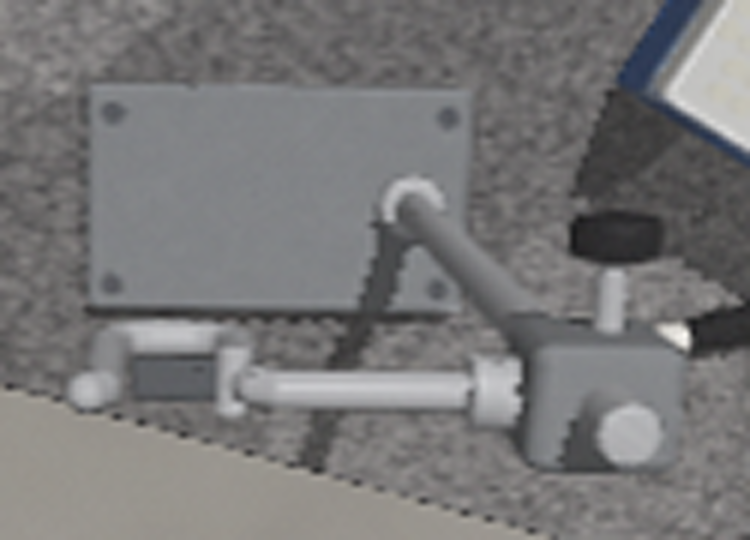

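```bash
cat > st.py <<'E'
from h import *
import pickle
def run(c,P,name):
    foot=[plane(c,p,12) for p in P['foot']]
    for f in foot: print(f.round(1))
    TL,TR,BL,BR=foot
    print('len',np.linalg.norm(TR-TL),np.linalg.norm(BR-BL),'wid',np.linalg.norm(TL-BL),np.linalg.norm(TR-BR))
    xd=(TR-TL)+(BR-BL); yd=(TL-BL)+(TR-BR)
    print('yaw', np.degrees(np.arctan2(xd[1],xd[0])),np.degrees(np.arctan2(yd[1],yd[0]))-90)
    rt=plane(c,P['rod'],308);rb=plane(c,P['rodbase'],12);print('rod',rt.round(1),rb.round(1))
    yaw=np.radians(-74.0) if 'yaw' not in P else np.radians(P['yaw'])
    x=np.array([np.cos(yaw),np.sin(yaw),0]);y=np.array([-np.sin(yaw),np.cos(yaw),0])
    o=rt-82*x;o[2]=0;print('bend',o.round(1),'foot centre in stand',[(np.mean(foot,0)-o)@x,(np.mean(foot,0)-o)@y])
    for k in P:
        if k[0]=='_':
            p,v=ray(c,P[k]);t=((o-p)@y)/(v@y);q=p+v*t;print(k,'stand x,z',((q-o)@x).round(1),q[2].round(1))
E
python3 - <<'E'
from st import *
c=pickle.load(open('c.pkl','rb'))['wrist']
f=lambda x,y:(225+x/6-.4,110+y/6-.4)
run(c,dict(foot=[f(92,85),f(470,92),f(90,308),f(463,310)],rod=f(630,435),rodbase=f(412,203),_tip=f(90,388),_bar0=f(265,387),_bar1=f(470,390),_keepL=f(137,378),_bendfloor=f(175,337)),'')
E
```

```text
[ 531.6 -330.    12. ]
[ 565.1 -455.5   12. ]
[ 456.3 -349.6   12. ]
[ 492.3 -478.    12. ]
len 129.93644464433578 133.30092835722593 wid 77.88468354540387 76.19155703400132
yaw -74.70074602838118 -74.16442368579592
rod [ 523.5 -447.   308. ] [ 523.5 -448.4   12. ]
bend [ 500.9 -368.2    0. ] foot centre in stand [np.float64(36.629756991111385), np.float64(0.3623372779421691)]
_tip stand x,z -16.1 274.2
_bar0 stand x,z 18.7 273.4
_bar1 stand x,z 59.0 275.8
_keepL stand x,z -7.0 266.0
_bendfloor stand x,z 0.7 228.0
```

```bash
python3 -m handwheel '[[0,0,0,0.02,0,0.1,1],[0,0,0,0.04,-0.02,0.2,1],[0,0,0,0.067,-0.028,0.265,1],[0,0,0,0.067,-0.028,0.265,1],[0,0,0,0.067,-0.028,0.265,1]]'
python3 - <<'E'
from cell import *
import cv2,pickle
cs=calibration('wrist')
a=camera('wrist')[:,:,::-1]; cv2.imwrite('pics/d_wrist.png',a)
pickle.dump(cs,open('d.pkl','wb'))
cv2.imwrite('pics/d2.png',cv2.resize(a[30:150,215:350],None,fx=5,fy=5,interpolation=2))
E
```

```text
clock: 2.17
eef_pos: [420.4, -384.9, 400.7]
eef_rot: [-3.057, 1.57, 0.363]
wrist_force: [-0.4, 0.3, 0.1]
finger_gap: 94.2
```

View pics/d2.png

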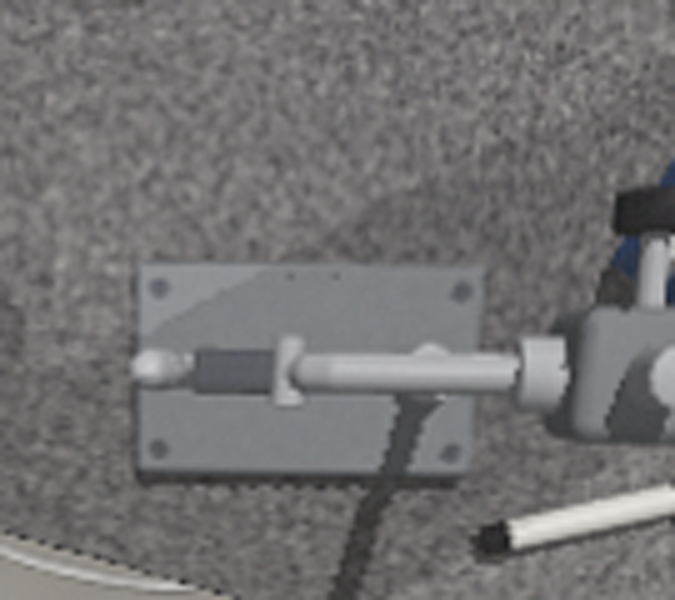

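From nearly overhead, the tip is at crop px (155,368), the keeper at (195–275,371), and the bar runs along row ~371. I'll triangulate with the first view.

```bash
python3 - <<'E'
from st import *
c=pickle.load(open('c.pkl','rb'))['wrist'];d=pickle.load(open('d.pkl','rb'))
f=lambda x,y:(225+x/6-.4,110+y/6-.4); g=lambda x,y:(215+x/5-.4,30+y/5-.4)
for n,a,b in [('tip',(90,388),(153,368)),('keepL',(137,377),(195,371)),('keepR',(215,377),(276,371)),('bracket',(233,380),(290,371)),('collar',(473,391),(522,372)),('clampTL',(537,345),(592,312)),('foot',(92,85),(140,265)),('footBL',(90,308),(137,470))]:
    p,e=tri(c,f(*a),d,g(*b));print(n,p.round(1),e.round(1))
yaw=np.radians(-74.4);x=np.array([np.cos(yaw),np.sin(yaw),0]);y=np.array([-np.sin(yaw),np.cos(yaw),0])
for z,q in [(276,(153,368)),(262,(195,371)),(262,(276,371)),(270,(320,371)),(270,(500,371))]:
    P=plane(d,g(*q),z);o=np.array([523.5,-447,0])-82*x;print(z,P.round(1),((P-o)@x).round(1),((P-o)@y).round(1))
for q in [(140,265),(482,268),(137,470),(463,472)]: print(plane(d,g(*q),12).round(1))
E
```

```text
tip [ 498.  -352.5  280.2] 0.1
keepL [ 499.8 -361.1  268.7] 0.5
keepR [ 504.3 -376.8  269.3] 0.9
bracket [ 505.2 -379.9  271.3] 0.2
collar [ 517.7 -424.8  279.1] 0.3
clampTL [ 531.3 -431.6  288.4] 1.2
foot [ 530.9 -329.6    3.8] 0.4
footBL [ 456.7 -349.2   14.7] 0.8
276 [ 497.9 -352.3  276. ] -16.0 0.8
262 [ 499.7 -360.8  262. ] -7.4 0.2
262 [ 504.5 -377.6  262. ] 10.1 0.3
270 [ 506.9 -386.1  270. ] 18.9 0.4
270 [ 517.2 -422.5  270. ] 56.7 0.5
[ 530.4 -329.8   12. ]
[ 565.1 -455.7   12. ]
[ 456.4 -348.7   12. ]
[ 491.2 -473.8   12. ]
```

Seat height estimate is 231 ± 4 mm, with the bend at about (501.6, −368) and stand yaw at −74.5°. On to the rack.

```bash
python3 - <<'E'
from h import *
rows([470,-150,360],-30);rows([500,-25,330],14.5)
E
```

```text
t 2.225 turn [-2.448e-01 -1.000e-04  0.000e+00] shift [ 0.1353 -0.7074 -0.373 ] dist 243.0 deg 44.1
t 2.225 turn [-4.92e-01 -1.00e-04 -0.00e+00] shift [ 0.2355 -1.0806 -0.5835] dist 375.0 deg 88.6
```

```bash
python3 -m handwheel '[[-0.04,0,0,0.02,-0.12,-0.06,1],[-0.1,0,0,0.04,-0.28,-0.14,1],[-0.15,0,0,0.07,-0.44,-0.22,1],[-0.2,0,0,0.1,-0.6,-0.3,1],[-0.26,0,0,0.15,-0.76,-0.39,1],[-0.31,0,0,0.2,-0.88,-0.48,1],[-0.37,0,0,0.22,-0.96,-0.53,1],[-0.43,0,0,0.23,-1,-0.57,1],[-0.49,0,0,0.235,-1,-0.58,1],[-0.49,0,0,0.235,-1,-0.58,1],[-0.49,0,0,0.235,-1,-0.58,1]]'
python3 - <<'E'
from cell import *
import cv2,pickle
cs=calibration('wrist')
a=camera('wrist')[:,:,::-1]; cv2.imwrite('pics/e_wrist.png',a)
pickle.dump(cs,open('e.pkl','wb'))
E
```

```text
clock: 3.6
eef_pos: [505.8, -48.5, 330.3]
eef_rot: [2.002, 1.57, 0.673]
wrist_force: [-0.0, 0.8, 0.1]
finger_gap: 93.9
```

View pics/e_wrist.png

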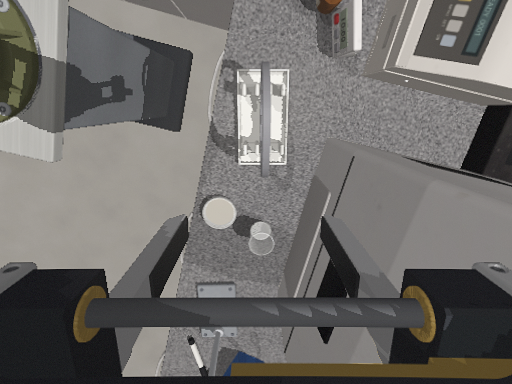

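The ring is seen end-on at columns 262–269, rows 62–176, inside the rack (238–290, 68–166).

```bash
python3 - <<'E'
import cv2
a=cv2.imread('pics/e_wrist.png'); cv2.imwrite('pics/e2.png',cv2.resize(a[55:185,215:310],None,fx=4.5,fy=4.5,interpolation=2))
E
```

```text
(no output)
```

View pics/e2.png

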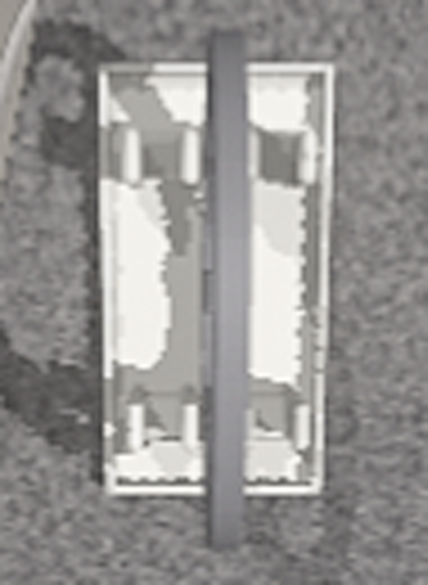

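```bash
python3 - <<'E'
from h import *
import pickle
c=pickle.load(open('e.pkl','rb'));g=lambda x,y:(215+x/4.5-.4,55+y/4.5-.4)
for z in (10,):
    q=[plane(c,g(*p),z) for p in [(98,62),(334,62),(108,493),(322,493)]]
    for k in q: print(k.round(1))
    print(np.mean(q,0),[np.linalg.norm(q[a]-q[b]) for a,b in [(0,1),(2,3),(0,2),(1,3)]])
    yd=q[0]+q[1]-q[2]-q[3];print('yaw y-90',np.degrees(np.arctan2(yd[1],yd[0]))-90, 'x',np.degrees(np.arctan2(*(q[1]+q[3]-q[0]-q[2])[[1,0]])))
    o=np.mean(q,0)
print('cam',c['position'])
for p in [(213,270),(247,270)]: print(plane(c,g(*p),173))
# tangent silhouette: ends
a=plane(c,g(227,30),93);b=plane(c,g(226,548),93);print(a,b,np.degrees(np.arctan2(*(a-b)[[1,0]]))-90)
# solve along-ring centre using tangents in ring plane
from scipy.optimize import fsolve
u=(a-b);u[2]=0;u/=np.linalg.norm(u)
def s2(px):
    p,v=ray(c,px);P=np.array([(p-b)@u,p[2]]);V=np.array([v@u,v[2]]);return P,V/np.linalg.norm(V)
for R0 in (80,):
    A,B=s2(g(227,30)),s2(g(226,548))
    def f(x):
        d=lambda PV:abs((x[0]-PV[0][0])*PV[1][1]-(x[1]-PV[0][1])*PV[1][0])-R0
        return [d(A),d(B)]
    x=fsolve(f,[75,93]);print('centre',b+u*x[0],'z',x[1])
rows([505,-25,330],14.5)
E
```

```text
[443.1  80.1  10. ]
[527.1 100.9  10. ]
[482.8 -76.1  10. ]
[567.  -55.2  10. ]
[505.01886952  12.44146474  10.        ] [np.float64(86.58966660365319), np.float64(86.79175704520338), np.float64(161.199640027729), np.float64(161.13766629590364)]
yaw y-90 14.300243335355503 x 13.899314015413328
cam [485.13180821  33.61225648 501.05019876]
[496.66015042  23.7965834  173.        ]
[505.14605791  25.89515077 173.        ]
[486.12915889  90.35758707  93.        ] [526.62122659 -66.51166463  93.        ] 14.473608921783779
centre [506.182473    12.66957168  93.        ] z 89.41118580374042
t 3.65 turn [-0.0031 -0.0001 -0.0002] shift [ 0.0009  0.0167 -0.0768] dist 24.0 deg 0.6
```

Tray measures 86.7 × 161 mm (true 86 × 160), so the fix is good: rack centre (505.5, 12.5), yaw 14.2°. Going for the −y pinch.

```bash
python3 - <<'E'
from h import *
rows([517.7,-39.5,200],14.2);rows([517.7,-39.5,133],14.2)
E
```

```text
t 3.65 turn [-0.0015 -0.0001 -0.0002] shift [ 0.4343  0.0459 -0.0196] dist 131.0 deg 0.3
t 3.65 turn [-0.0015 -0.0001 -0.0002] shift [ 0.6576  0.0458 -0.0196] dist 198.0 deg 0.3
```

```bash
python3 -m handwheel '[[-0.001,0,0,0.1,0.046,-0.02,0.5],[-0.001,0,0,0.28,0.046,-0.02,0.4],[-0.001,0,0,0.42,0.046,-0.02,0.4],[-0.001,0,0,0.53,0.046,-0.02,0.4],[-0.001,0,0,0.61,0.046,-0.02,0.4],[-0.001,0,0,0.65,0.046,-0.02,0.4],[-0.001,0,0,0.657,0.046,-0.02,0.4],[-0.001,0,0,0.657,0.046,-0.02,0.4]]' 5
python3 - <<'E'
from cell import *
import cv2
a=camera('wrist')[:,:,::-1]; cv2.imwrite('pics/f_wrist.png',a)
cv2.imwrite('pics/f_scene.png',cv2.resize(camera('scene')[180:330,150:350,::-1],None,fx=4,fy=4,interpolation=2))
E
```

```text
clock: 4.65
eef_pos: [518.1, -39.5, 134.0]
eef_rot: [1.396, 1.569, 0.071]
wrist_force: [0.4, -0.5, -0.2]
finger_gap: 37.5
```

View pics/f_wrist.png

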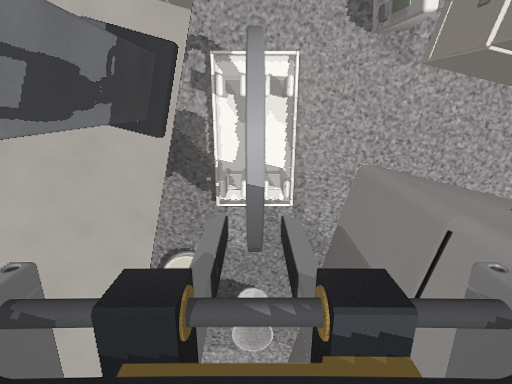

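View pics/f_scene.png

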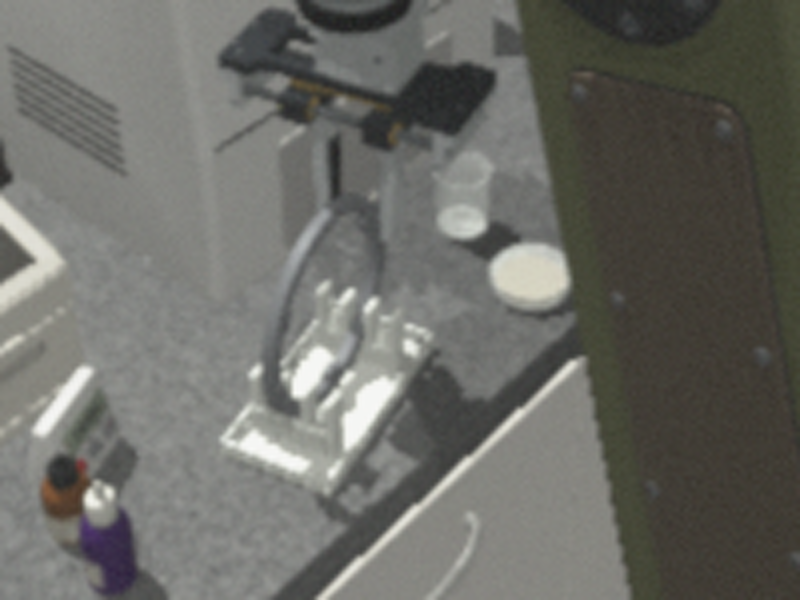

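The rim sits centred between the pads. Closing firmly.

```bash
python3 -m handwheel '[[0,0,0,0,0,0,0.2],[0,0,0,0,0,0,0.1],[0,0,0,0,0,0,0],[0,0,0,0,0,0,0],[0,0,0,0,0,0,0],[0,0,0,0,0,0,0]]' 55
python3 - <<'E'
from h import *
rows([518,-39.5,234],14.2)
E
```

```text
clock: 5.5
eef_pos: [518.2, -39.5, 134.1]
eef_rot: [1.336, 1.569, 0.011]
wrist_force: [0.5, 0.2, 1.3]
finger_gap: 9.4
t 5.5 turn [-0.0006  0.0001 -0.0006] shift [-3.329e-01  1.000e-04  1.000e-04] dist 100.0 deg 0.2
```

```bash
python3 -m handwheel '[[0,0,0,-0.02,0,0,0],[0,0,0,-0.06,0,0,0],[0,0,0,-0.12,0,0,0],[0,0,0,-0.2,0,0,0],[0,0,0,-0.28,0,0,0],[0,0,0,-0.36,0,0,0],[0,0,0,-0.43,0,0,0],[0,0,0,-0.48,0,0,0],[0,0,0,-0.5,0,0,0],[0,0,0,-0.5,0,0,0],[0,0,0,-0.5,0,0,0]]'
python3 - <<'E'
from cell import *
import cv2,pickle
pickle.dump([calibration('wrist'),calibration('scene'),telemetry.read_state()],open('g.pkl','wb'))
a=camera('wrist')[:,:,::-1]; cv2.imwrite('pics/g_wrist.png',a)
cv2.imwrite('pics/g_scene.png',cv2.resize(camera('scene')[130:330,150:350,::-1],None,fx=3,fy=3,interpolation=2))
E
```

```text
clock: 6.88
eef_pos: [517.7, -39.5, 283.4]
eef_rot: [1.609, 1.57, 0.284]
wrist_force: [1.0, 0.1, -1.3]
finger_gap: 9.5
```

View pics/g_wrist.png

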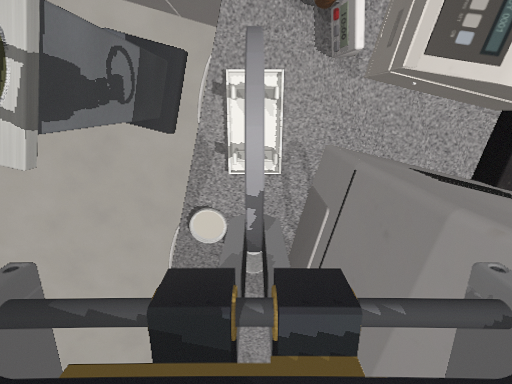

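View pics/g_scene.png

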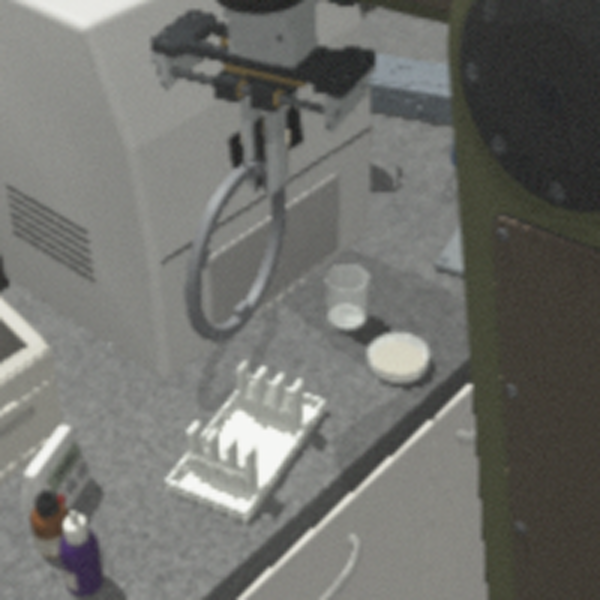

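The ring is held without slip and the right way up. Working out the carry to a pose 70 mm in front of the hook mouth.

```bash
cat >> h.py <<'E'
YS=-74.5; O=np.array([501.7,-367.9])
xd=np.array([np.cos(np.radians(YS)),np.sin(np.radians(YS))]); yd=np.array([-xd[1],xd[0]])
def st(sx,z,sy=0,off=53.4):
    q=O+sx*xd+(sy-off)*yd; return [q[0],q[1],z]
E
python3 - <<'E'
from h import *
rows([450,-90,283],-10);rows([435,-180,283],-45);print(st(-70,280));rows(st(-70,280),YS)
E
```

```text
t 6.975 turn [ 0.1338 -0.     -0.0003] shift [ 0.0015 -0.2599  0.1084] dist 84.0 deg 24.1
t 6.975 turn [ 3.283e-01 -1.000e-04 -3.000e-04] shift [ 0.0014 -0.3814  0.3872] dist 163.0 deg 59.1
[np.float64(431.53544747318153), np.float64(-314.7163975579753), 280]
t 6.975 turn [ 4.922e-01 -2.000e-04 -3.000e-04] shift [ 0.0113 -0.5019  0.8199] dist 288.0 deg 88.6
```

```bash
python3 -m handwheel '[[0.01,0,0,0,-0.06,0.02,0],[0.05,0,0,0,-0.15,0.05,0],[0.1,0,0,0,-0.22,0.09,0],[0.15,0,0,0,-0.28,0.14,0],[0.2,0,0,0,-0.32,0.2,0],[0.25,0,0,0,-0.35,0.27,0],[0.3,0,0,0,-0.37,0.35,0],[0.35,0,0,0,-0.39,0.44,0],[0.4,0,0,0,-0.42,0.54,0],[0.44,0,0,0.005,-0.46,0.65,0],[0.475,0,0,0.01,-0.49,0.75,0],[0.492,0,0,0.011,-0.502,0.82,0]]'
python3 - <<'E'
from h import *
rows(st(-70,280),YS)
E
```

```text
clock: 8.48
eef_pos: [431.3, -315.9, 279.6]
eef_rot: [-2.217, 1.57, 1.193]
wrist_force: [-0.1, 0.4, -1.6]
finger_gap: 9.3
t 8.475 turn [-0.0007 -0.0002  0.0002] shift [-0.0013 -0.0035 -0.0017] dist 1.0 deg 0.1
```

```bash
python3 -m handwheel '[[0,0,0,0,0,0,0],[0,0,0,0,0,0,0]]'
python3 - <<'E'
from cell import *
import cv2,pickle
pickle.dump([calibration('wrist'),calibration('scene'),telemetry.read_state()],open('i.pkl','wb'))
a=camera('wrist')[:,:,::-1]; cv2.imwrite('pics/i_wrist.png',a)
cv2.imwrite('pics/i_scene.png',cv2.resize(camera('scene')[100:300,230:430,::-1],None,fx=3,fy=3,interpolation=2))
E
```

```text
clock: 8.72
eef_pos: [431.4, -315.3, 279.5]
eef_rot: [-1.895, 1.57, 1.517]
wrist_force: [-0.8, 0.7, -1.3]
finger_gap: 9.5
```

View pics/i_wrist.png

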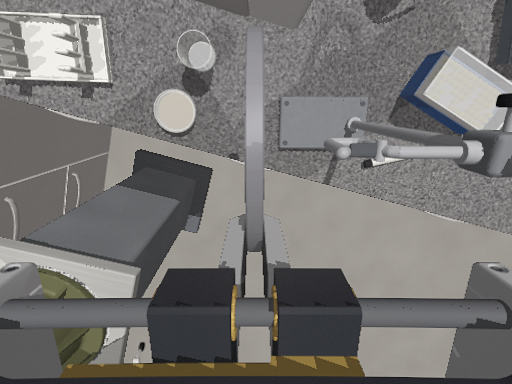

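View pics/i_scene.png

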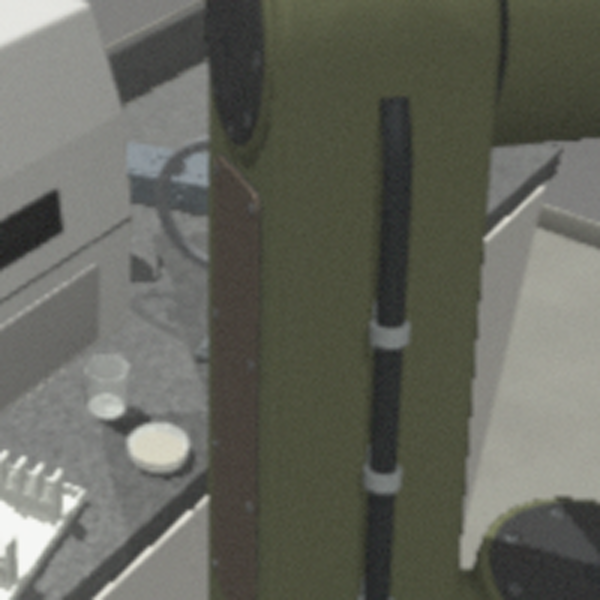

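The ring is clear on the left at columns 247–264. The hook tip is at (332,146) and the keeper and bar run right along row ~151. Checking this view against the model.

```bash
python3 - <<'E'
import cv2
a=cv2.imread('pics/i_wrist.png'); cv2.imwrite('pics/i2.png',cv2.resize(a[120:180,310:490],None,fx=4.4,fy=4.4,interpolation=2))
E
```

```text
(no output)
```

View pics/i2.png

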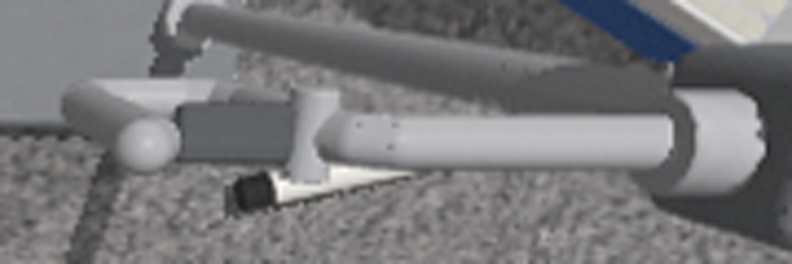

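```bash
python3 - <<'E'
from h import *
import pickle
c=pickle.load(open('c.pkl','rb'))['wrist'];d=pickle.load(open('d.pkl','rb'));i,_,s=pickle.load(open('i.pkl','rb'))
f=lambda x,y:(225+x/6-.4,110+y/6-.4); g=lambda x,y:(215+x/5-.4,30+y/5-.4);h=lambda x,y:(310+x/4.4-.4,120+y/4.4-.4)
for n,a,b,k in [('tip',(90,388),(153,368),(147,146)),('keepL',(137,377),(195,371),(180,132)),('keepR',(215,377),(276,371),(292,133)),('bracket',(233,380),(290,371),(314,135)),('collar',(470,391),(520,372),(672,142))]:
    A=[];B=[]
    for C,p in ((c,f(*a)),(d,g(*b)),(i,h(*k))):
        P,v=ray(C,p);v/=np.linalg.norm(v);N=np.eye(3)-np.outer(v,v);A.append(N);B.append(N@P)
    X=np.linalg.lstsq(np.vstack(A),np.hstack(B),rcond=None)[0]
    q=X[:2]-O;print(n,X.round(1),'stand',(q@xd).round(1),(q@yd).round(1),'res',[np.linalg.norm(N@X-b).round(1) for N,b in zip(A,B)])
E
```

```text
tip [ 498.1 -352.6  281.9] stand -15.7 0.6 res [np.float64(0.3), np.float64(0.2), np.float64(0.2)]
keepL [ 500.  -361.1  270. ] stand -7.0 0.2 res [np.float64(0.2), np.float64(0.4), np.float64(0.3)]
keepR [ 504.5 -376.7  270.7] stand 9.3 0.4 res [np.float64(0.5), np.float64(0.5), np.float64(0.1)]
bracket [ 505.2 -379.9  271.2] stand 12.5 0.1 res [np.float64(0.1), np.float64(0.1), np.float64(0.0)]
collar [ 517.7 -424.3  279.5] stand 58.6 0.3 res [np.float64(0.3), np.float64(0.3), np.float64(0.1)]
```

Three views agree within 0.5 mm. They put the seat at about 235 mm and the bend about 1 mm further along +x than assumed, with the tip top at about 285. The inner rim is now at 307, so I can move in over the bend.

```bash
sed -i 's/O=np.array(\[501.7,-367.9\])/O=np.array([502.4,-369.0])/' h.py; python3 - <<'E'
from h import *
rows(st(-3.5,272),YS)
E
grep -n "O=np" h.py
```

```text
t 8.825 turn [-0.0001 -0.0002  0.0002] shift [ 0.0257  0.2247 -0.0017] dist 68.0 deg 0.1
25:YS=-74.5; O=np.array([502.4,-369.0])
```

```bash
python3 -m handwheel '[[0,0,0,0,0.02,0,0],[0,0,0,0,0.06,-0.001,0],[0,0,0,0,0.1,-0.001,0],[0,0,0,0.01,0.14,-0.002,0],[0,0,0,0.015,0.18,-0.002,0],[0,0,0,0.02,0.21,-0.002,0],[0,0,0,0.025,0.2247,-0.002,0],[0,0,0,0.025,0.2247,-0.002,0],[0,0,0,0.025,0.2247,-0.002,0]]'
python3 - <<'E'
from h import *
from cell import *
import pickle
pickle.dump([calibration('wrist'),telemetry.read_state()],open('j.pkl','wb'))
a=camera('wrist')[:,:,::-1]; cv2.imwrite('pics/j_wrist.png',a)
cv2.imwrite('pics/j2.png',cv2.resize(a[100:260,200:400],None,fx=4,fy=4,interpolation=2))
rows(st(-3.5,272),YS)
E
```

```text
clock: 9.95
eef_pos: [450.1, -379.7, 272.4]
eef_rot: [-2.572, 1.57, 0.84]
wrist_force: [-0.2, 0.4, -1.6]
finger_gap: 9.4
t 10.0 turn [-0.0001 -0.0003  0.0001] shift [0.0016 0.0006 0.0005] dist 1.0 deg 0.1
```

View pics/j2.png

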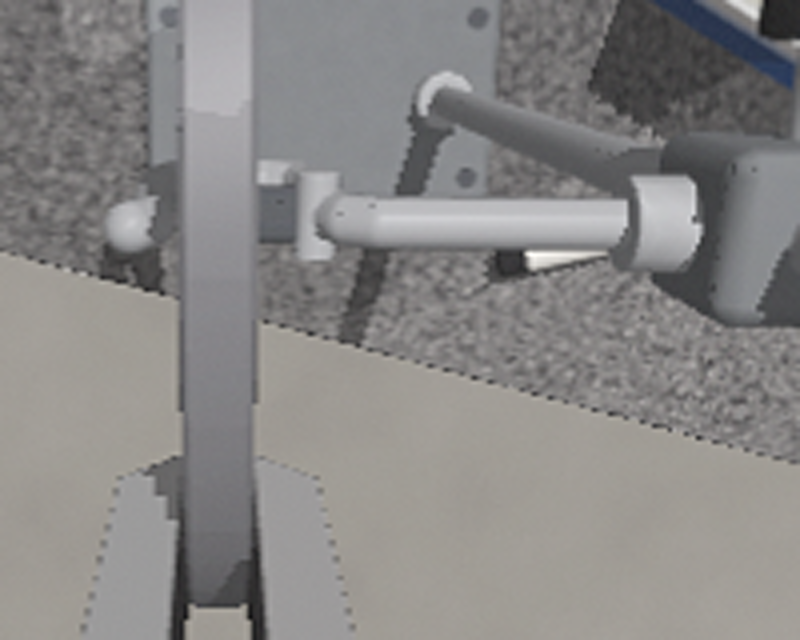

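```bash
python3 - <<'E'
from h import *
import pickle
i,s=pickle.load(open('j.pkl','rb'))
k=lambda x,y:(200+x/4-.4,100+y/4-.4)
print('tcp stand',(s['eef_pos'][:2]-O)@xd,(s['eef_pos'][:2]-O)@yd,'cam',i['position'],(i['position'][:2]-O)@xd)
for n,p,z in [('tip',(130,225),282),('tipR?',(157,225),282),('brkR',(337,220),269),('collL',(628,222),276),('rimL',(183,220),311),('rimR',(254,220),311)]:
    P=plane(i,k(*p),z);q=P[:2]-O;print(n,P.round(1),(q@xd).round(1),(q@yd).round(1))
E
```

```text
tcp stand -3.6686128914824416 -53.252347717423845 cam [ 530.27970842 -356.58384961  443.24297146] -4.514052617938346
tip [ 498.  -351.9  282. ] -17.6 0.3
tipR? [ 499.  -355.8  282. ] -13.6 0.3
brkR [ 505.  -383.3  269. ] 14.5 -1.3
collL [ 517.6 -425.4  276. ] 58.4 -0.4
rimL [ 506.1 -358.8  311. ] -8.8 6.3
rimR [ 508.4 -367.2  311. ] -0.2 6.3
```

The rim is at x ≈ −9…0 in the stand, between the tip and the bar. That's close to the tip and clear of it, as wanted. Lowering until just above the keeper.

```bash
python3 -m handwheel '[[0,0,0,0.015,0,0,0],[0,0,0,0.04,0,0,0],[0,0,0,0.06,0,0,0],[0,0,0,0.075,0,0,0],[0,0,0,0.08,0,0,0],[0,0,0,0.08,0,0,0]]'; python3 -c "
from cell import *;s=telemetry.read_state();print(s['eef_pos'],s['wrist_force'],s['moment'],s['clock'])"
```

```text
clock: 10.75
eef_pos: [450.1, -379.7, 248.5]
eef_rot: [-2.715, 1.57, 0.697]
wrist_force: [0.8, 0.3, -2.3]
finger_gap: 10.0
[ 450.13292678 -379.68962583  248.46355253] [ 0.82783396  0.27745656 -2.34772924] [0.00384849 0.08884369 0.01702662] 10.75
```

```bash
python3 -m handwheel '[[0,0,0,0.005,0,0,0],[0,0,0,0.01,0,0,0],[0,0,0,0.015,0,0,0],[0,0,0,0.015,0,0,0]]'; python3 -c "
from cell import *;s=telemetry.read_state();print(s['eef_pos'],s['wrist_force'],s['moment'],s['clock'])"
```

```text
clock: 11.25
eef_pos: [450.2, -379.7, 244.0]
eef_rot: [-2.949, 1.57, 0.463]
wrist_force: [-0.9, 0.3, -0.1]
finger_gap: 9.3
[ 450.19789478 -379.67091991  244.04385351] [-0.94886228  0.29852438 -0.06583795] [ 0.09070703 -0.01963479  0.01575845] 11.25
```

```bash
python3 -m handwheel '[[0,0,0,0.005,0,0,0],[0,0,0,0.01,0,0,0],[0,0,0,0.01,0,0,0]]'; python3 - <<'E'
from h import *
from cell import *
s=telemetry.read_state();print(s['eef_pos'].round(1),s['wrist_force'].round(2),s['clock'])
a=camera('wrist')[:,:,::-1]; cv2.imwrite('pics/k2.png',cv2.resize(a[80:240,200:400],None,fx=4,fy=4,interpolation=2))
E
```

```text
clock: 11.62
eef_pos: [450.3, -379.8, 241.2]
eef_rot: [2.979, 1.57, 0.107]
wrist_force: [0.5, 0.8, 2.0]
finger_gap: 9.4
[ 450.3 -379.8  241.2] [0.5  0.78 2.04] 11.625
```

View pics/k2.png

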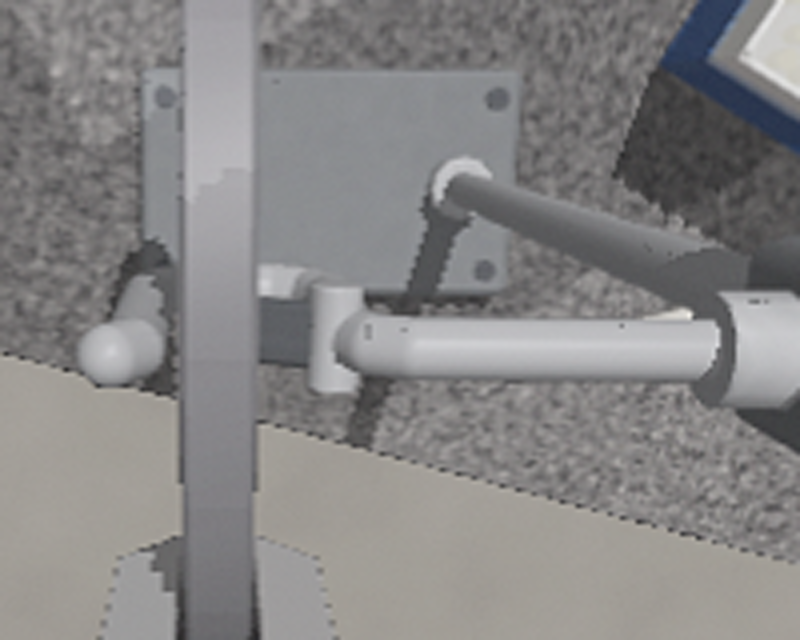

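Contact felt at TCP z ≈ 244, with +3.6 N by 241. That's the keeper top at ≈ 271, which agrees with the seat at ≈ 235. Pressing on slowly.

```bash
python3 -m handwheel '[[0,0,0,0.006,0,0,0],[0,0,0,0.012,0,0,0],[0,0,0,0.012,0,0,0]]'
```

```text
clock: 12.05
eef_pos: [450.3, -379.6, 237.6]
eef_rot: [-3.036, 1.57, 0.376]
wrist_force: [0.3, 1.8, 3.8]
finger_gap: 9.4
```

```bash
python3 -m handwheel '[[0,0,0,0.006,0,0,0],[0,0,0,0.012,0,0,0],[0,0,0,0.012,0,0,0]]'
```

```text
clock: 12.42
eef_pos: [450.2, -379.4, 233.8]
eef_rot: [-2.549, 1.569, 0.863]
wrist_force: [-0.1, 3.5, 3.7]
finger_gap: 9.5
```

```bash
python3 -m handwheel '[[0,0,0,0.006,0,0,0],[0,0,0,0.012,0,0,0],[0,0,0,0.012,0,0,0]]'
```

```text
clock: 12.8
eef_pos: [450.1, -379.1, 229.9]
eef_rot: [-1.996, 1.569, 1.416]
wrist_force: [-0.7, 3.7, 1.9]
finger_gap: 9.5
```

```bash
python3 -m handwheel '[[0,0,0,0.006,0,0,0],[0,0,0,0.012,0,0,0],[0,0,0,0.012,0,0,0]]'; python3 - <<'E'
from h import *
from cell import *
s=telemetry.read_state();print(s['eef_pos'].round(1),s['wrist_force'].round(2),s['clock'])
a=camera('wrist')[:,:,::-1]; cv2.imwrite('pics/l2.png',cv2.resize(a[60:220,200:400],None,fx=4,fy=4,interpolation=2))
E
```

```text
clock: 13.18
eef_pos: [449.9, -378.8, 225.6]
eef_rot: [-1.543, 1.568, 1.87]
wrist_force: [-1.1, 4.3, -1.0]
finger_gap: 9.3
[ 449.9 -378.8  225.6] [-1.11  4.3  -0.97] 13.175
```

View pics/l2.png

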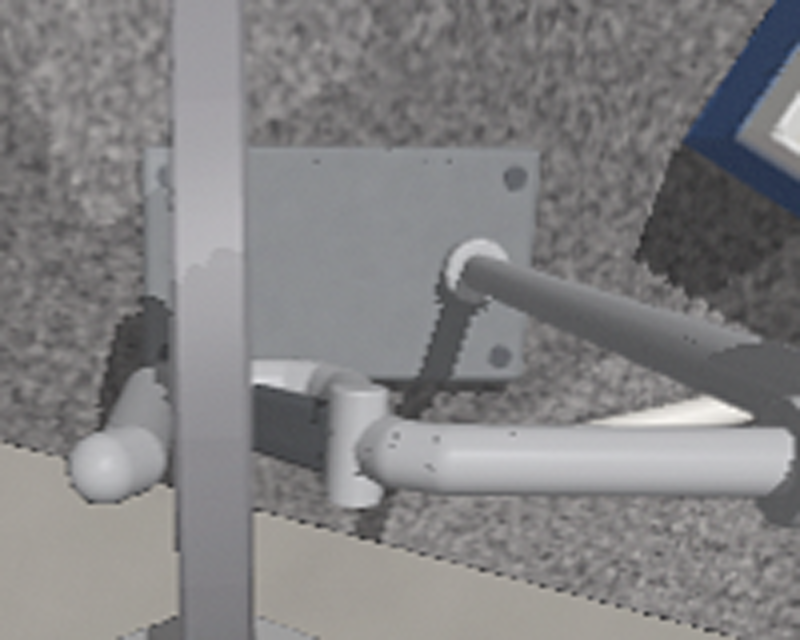

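The keeper is swung well down, seen through the gap at right. Forces are small (4 N), so I'll continue.

```bash
python3 -m handwheel '[[0,0,0,0.006,0,0,0],[0,0,0,0.012,0,0,0],[0,0,0,0.012,0,0,0]]'
```

```text
clock: 13.6
eef_pos: [449.8, -378.7, 221.8]
eef_rot: [-1.46, 1.567, 1.952]
wrist_force: [-0.9, 3.8, -0.8]
finger_gap: 9.3
```

```bash
python3 -m handwheel '[[0,0,0,0.006,0,0,0],[0,0,0,0.012,0,0,0],[0,0,0,0.012,0,0,0]]'; python3 - <<'E'
from h import *
from cell import *
s=telemetry.read_state();print(s['eef_pos'].round(1),s['wrist_force'].round(2),s['clock'])
a=camera('wrist')[:,:,::-1]; cv2.imwrite('pics/m2.png',cv2.resize(a[60:220,200:400],None,fx=4,fy=4,interpolation=2))
E
```

```text
clock: 13.98
eef_pos: [449.8, -378.7, 218.0]
eef_rot: [-1.417, 1.567, 1.996]
wrist_force: [-0.4, 0.7, -1.0]
finger_gap: 9.4
[ 449.8 -378.7  218. ] [-0.43  0.73 -0.97] 13.975
```

View pics/m2.png

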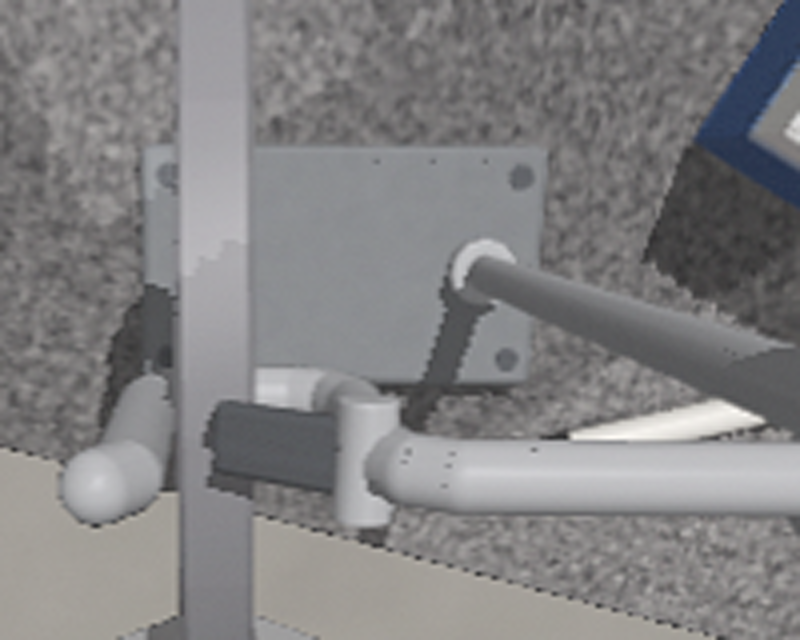

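The keeper has sprung back over the rim and the force dropped to baseline. Now feeling for the seat, expected at TCP z ≈ 208.

```bash
python3 -m handwheel '[[0,0,0,0.006,0,0,0],[0,0,0,0.012,0,0,0],[0,0,0,0.018,0,0,0],[0,0,0,0.018,0,0,0]]'
```

```text
clock: 14.52
eef_pos: [449.7, -379.0, 212.4]
eef_rot: [-1.333, 1.568, 2.079]
wrist_force: [-0.2, -0.8, -1.3]
finger_gap: 9.5
```

```bash
python3 -m handwheel '[[0,0,0,0.004,0,0,0],[0,0,0,0.008,0,0,0],[0,0,0,0.008,0,0,0]]'
```

```text
clock: 14.9
eef_pos: [450.0, -379.2, 210.8]
eef_rot: [-1.698, 1.569, 1.714]
wrist_force: [0.6, -1.4, 4.1]
finger_gap: 9.8
```

```bash
python3 -m handwheel '[[0,0,0,0.004,0,0,0],[0,0,0,0.006,0,0,0],[0,0,0,0.006,0,0,0]]'
```

```text
clock: 15.28
eef_pos: [450.3, -379.5, 210.1]
eef_rot: [3.072, 1.569, 0.201]
wrist_force: [-1.4, -1.1, 8.6]
finger_gap: 9.2
```

Seat felt at z ≈ 211 (about 10 N net now). I'll ease off to barely touching and look.

```bash
python3 -m handwheel '[[0,0,0,-0.003,0,0,0],[0,0,0,-0.003,0,0,0],[0,0,0,-0.003,0,0,0]]'; python3 - <<'E'
from h import *
from cell import *
s=telemetry.read_state();print(s['eef_pos'].round(1),s['wrist_force'].round(2),s['clock'])
a=camera('wrist')[:,:,::-1]; cv2.imwrite('pics/n2.png',cv2.resize(a[0:384,100:420],None,fx=1.55,fy=1.55,interpolation=2))
cv2.imwrite('pics/n_scene.png',cv2.resize(camera('scene')[100:300,230:430,::-1],None,fx=3,fy=3,interpolation=2))
E
```

```text
clock: 15.65
eef_pos: [450.3, -379.5, 210.9]
eef_rot: [3.139, 1.569, 0.268]
wrist_force: [-0.5, -0.5, 1.3]
finger_gap: 9.9
[ 450.3 -379.5  210.9] [-0.52 -0.48  1.29] 15.65
```

View pics/n2.png

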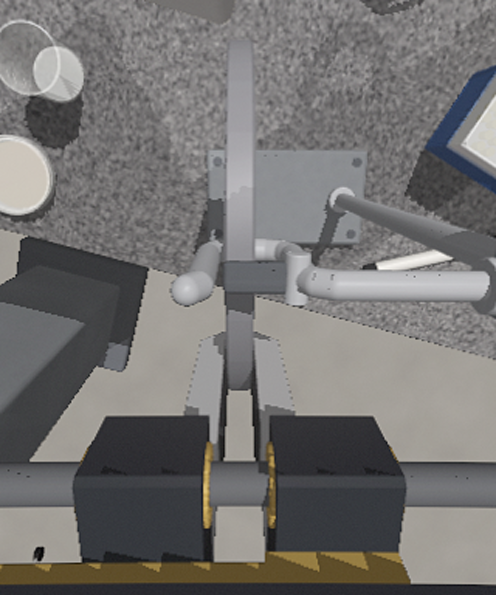

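The keeper lies level across the top of the rim and the ring rests on the seat. Gripper height and ring outline are unchanged, so no slip. Releasing.

```bash
python3 -m handwheel '[[0,0,0,0,0,0,0.12],[0,0,0,0,0,0,0.16],[0,0,0,0,0,0,0.22],[0,0,0,0,0,0,0.3],[0,0,0,0,0,0,0.35],[0,0,0,0,0,0,0.35],[0,0,0,0,0,0,0.35]]' 5; python3 - <<'E'
from h import *
from cell import *
s=telemetry.read_state();print(s['eef_pos'].round(1),s['wrist_force'].round(2),s['clock'])
a=camera('wrist')[:,:,::-1]; cv2.imwrite('pics/o2.png',cv2.resize(a[0:384,100:420],None,fx=1.55,fy=1.55,interpolation=2))
E
```

```text
clock: 16.62
eef_pos: [450.3, -379.5, 210.9]
eef_rot: [3.095, 1.569, 0.224]
wrist_force: [0.3, -0.4, -0.2]
finger_gap: 32.9
[ 450.3 -379.5  210.9] [ 0.33 -0.41 -0.15] 16.625
```

View pics/o2.png

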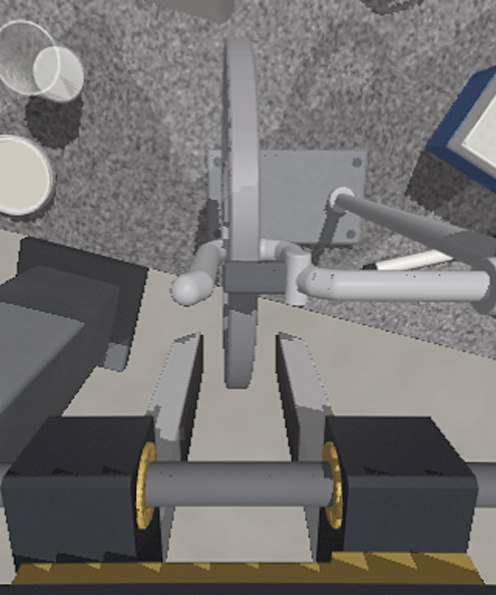

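The ring hangs free between the open fingers with the keeper shut above it. Lifting straight out.

```bash
python3 -m handwheel '[[0,0,0,-0.02,0,0,0.35],[0,0,0,-0.07,0,0,0.35],[0,0,0,-0.15,0,0,0.35],[0,0,0,-0.25,0,0,0.35],[0,0,0,-0.35,0,0,0.35],[0,0,0,-0.45,0,0,0.35],[0,0,0,-0.5,0,0.05,0.35],[0,0,0,-0.52,0,0.08,0.35],[0,0,0,-0.52,0,0.08,0.35],[0,0,0,-0.52,0,0.08,0.35]]'
python3 - <<'E'
from h import *
from cell import *
s=telemetry.read_state();print(s['eef_pos'].round(1),s['wrist_force'].round(2),s['clock'])
a=camera('wrist')[:,:,::-1]; cv2.imwrite('pics/p1.png',a)
a=camera('scene')[:,:,::-1]; cv2.imwrite('pics/p2.png',a)
a=camera('top')[:,:,::-1]; cv2.imwrite('pics/p3.png',a)
E
```

```text
clock: 17.92
eef_pos: [426.8, -385.9, 366.0]
eef_rot: [-2.165, 1.569, 1.247]
wrist_force: [0.8, 0.1, -0.0]
finger_gap: 32.9
[ 426.8 -385.9  366. ] [ 0.83  0.06 -0.  ] 17.925
```

View pics/p1.png

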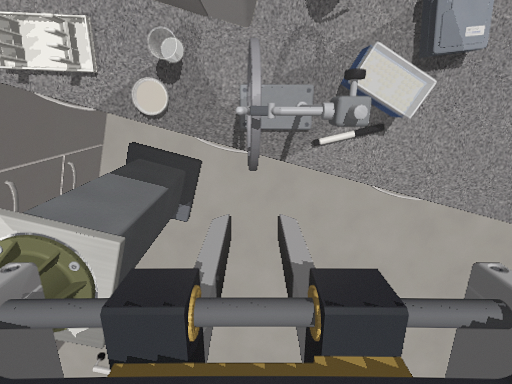

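View pics/p2.png

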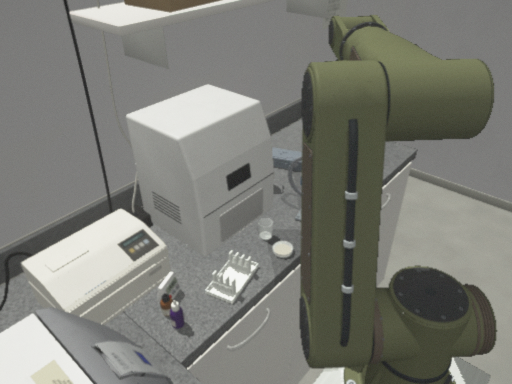

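In the wrist view the ring hangs on the hook at columns 248–260 with nothing touched nearby. I'll swing away for a side-on look at the lugs, which also gives it time to settle.

```bash
python3 - <<'E'
from h import *
from cell import telemetry
s=telemetry.read_state(); M=R.from_euler('xyz',s['eef_rot'])
c,n=np.cos(np.radians(15.5)),np.sin(np.radians(15.5))
T=R.from_matrix(np.array([[0,0,-1],[c,n,0],[n,-c,0]],float).T)*R.from_rotvec([0,-np.radians(48),0])
print((M.inv()*T).as_rotvec()/np.pi, M.inv().apply(np.array([440,-125,390])-s['eef_pos'])/300)
E
```

```text
[-0.46785287 -0.20880304  0.20829984] [-0.07817492 -0.82637068 -0.27425426]
```

```bash
python3 -m handwheel '[[0,0,0,-0.03,-0.12,0,0.35],[-0.047,-0.021,0.021,-0.06,-0.27,-0.04,0.35],[-0.094,-0.042,0.042,-0.07,-0.42,-0.08,0.35],[-0.14,-0.063,0.063,-0.08,-0.55,-0.12,0.35],[-0.19,-0.084,0.084,-0.08,-0.65,-0.16,0.35],[-0.235,-0.105,0.105,-0.08,-0.74,-0.2,0.35],[-0.28,-0.125,0.125,-0.08,-0.8,-0.24,0.35],[-0.33,-0.146,0.146,-0.08,-0.82,-0.27,0.35],[-0.375,-0.167,0.167,-0.08,-0.826,-0.274,0.35],[-0.42,-0.188,0.187,-0.08,-0.826,-0.274,0.35],[-0.468,-0.209,0.208,-0.08,-0.826,-0.274,0.35],[-0.468,-0.209,0.208,-0.08,-0.826,-0.274,0.35]]'
python3 - <<'E'
from h import *
from cell import *
import pickle
pickle.dump(calibration('wrist'),open('q.pkl','wb'))
s=telemetry.read_state();print(s['eef_pos'].round(1),s['wrist_force'].round(2),s['clock'])
a=camera('wrist')[:,:,::-1]; cv2.imwrite('pics/q1.png',a)
a=camera('scene')[:,:,::-1]; cv2.imwrite('pics/q2.png',a)
E
```

```text
clock: 19.58
eef_pos: [439.5, -124.6, 390.1]
eef_rot: [-0.002, 0.734, -1.301]
wrist_force: [0.6, -0.4, -0.0]
finger_gap: 32.6
[ 439.5 -124.6  390.1] [ 0.59 -0.36 -0.05] 19.575
```

View pics/q1.png

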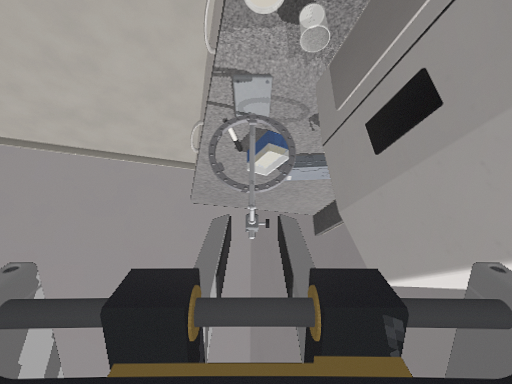

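View pics/q2.png

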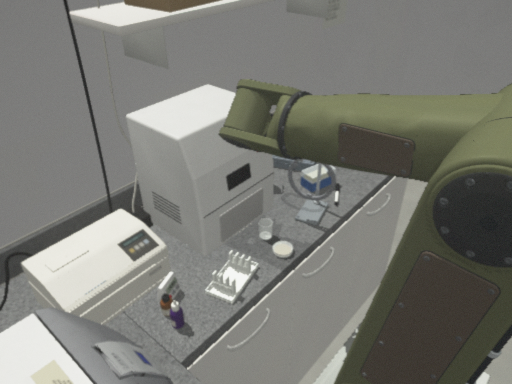

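Both views now see the ring. I'll zoom in and compare with pictures taken a second later.

```bash
python3 -m handwheel '[[0,0,0,0,0,0,0.35],[0,0,0,0,0,0,0.35],[0,0,0,0,0,0,0.35],[0,0,0,0,0,0,0.35],[0,0,0,0,0,0,0.35],[0,0,0,0,0,0,0.35],[0,0,0,0,0,0,0.35],[0,0,0,0,0,0,0.35]]' >/dev/null
python3 - <<'E'
from h import *
from cell import *
a0=cv2.imread('pics/q1.png');b0=cv2.imread('pics/q2.png')
a=camera('wrist')[:,:,::-1]; b=camera('scene')[:,:,::-1]
z=lambda im,y,x,h,w:cv2.resize(im[y:y+h,x:x+w],(390,int(390*h/w)),interpolation=cv2.INTER_CUBIC)
cv2.imwrite('pics/r1.png',np.hstack([cv2.rotate(z(p,95,195,130,110),cv2.ROTATE_180) for p in (a0,a)]))
cv2.imwrite('pics/r2.png',np.hstack([z(p,140,270,80,80) for p in (b0,b)]))
print(telemetry.read_state()['clock'])
for p,q,sl in ((a0,a,np.s_[95:225,195:310]),(b0,b,np.s_[140:220,270:350])):
    d=cv2.absdiff(p,np.ascontiguousarray(q)).max(2)[sl];print((d>30).sum(),d.max())
E
```

```text
20.775
85 94
0 20
```

View pics/r1.png

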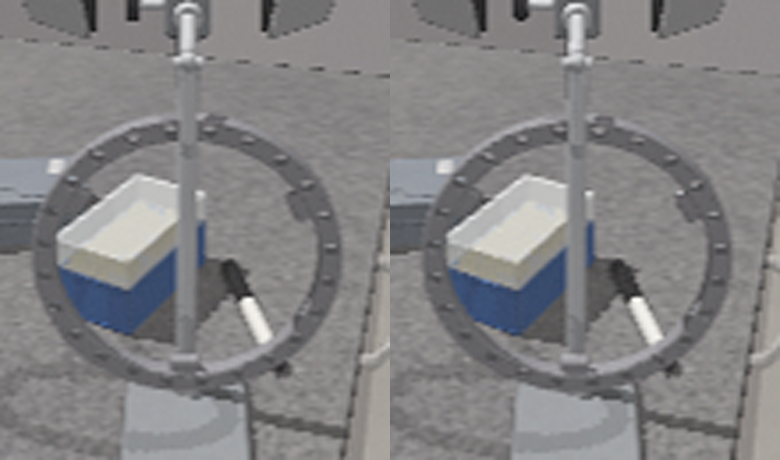

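View pics/r2.png

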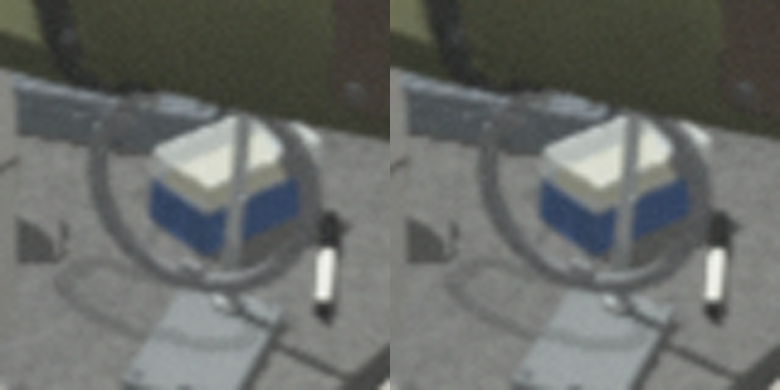

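The side view shows one lug at the bottom (185,370), the other two at 60° either side of the top, and the keeper above the rim. The scene view is unchanged over 1.2 s. The wrist view differed slightly, so I'll recheck.

```bash
python3 - <<'E'
from cell import *
import cv2;cv2.imwrite('pics/s0.png',camera('wrist')[:,:,::-1])
E
python3 -m handwheel '[[0,0,0,0,0,0,0.35],[0,0,0,0,0,0,0.35],[0,0,0,0,0,0,0.35],[0,0,0,0,0,0,0.35],[0,0,0,0,0,0,0.35],[0,0,0,0,0,0,0.35],[0,0,0,0,0,0,0.35],[0,0,0,0,0,0,0.35],[0,0,0,0,0,0,0.35],[0,0,0,0,0,0,0.35],[0,0,0,0,0,0,0.35]]'
python3 - <<'E'
from h import *
from cell import *
a=np.ascontiguousarray(camera('wrist')[:,:,::-1]);a0=cv2.imread('pics/s0.png')
d=cv2.absdiff(a0,a).max(2)[95:225,195:310];print((d>30).sum(),d.max())
cv2.imwrite('pics/s1.png',cv2.rotate(cv2.resize(a[150:240,215:290],None,fx=6,fy=6,interpolation=2),cv2.ROTATE_180))
t0=cv2.imread('pics/a_top.png');t=np.ascontiguousarray(camera('top')[:,:,::-1])
d=cv2.absdiff(t0,t).max(2)[170:240,155:215];print('bottles/timer change',(d>40).sum())
d=cv2.absdiff(t0,t).max(2)[190:240,265:292];print('beaker/dish change',(d>40).sum())
cv2.imwrite('pics/s2.png',cv2.resize(t[160:250,150:350],None,fx=3.8,fy=3.8,interpolation=2))
E
```

```text
clock: 22.2
eef_pos: [440.0, -125.0, 390.7]
eef_rot: [0.001, 0.735, -1.302]
wrist_force: [-0.1, -0.8, 0.3]
finger_gap: 33.3
0 17
bottles/timer change 1176
beaker/dish change 1
```

View pics/s1.png

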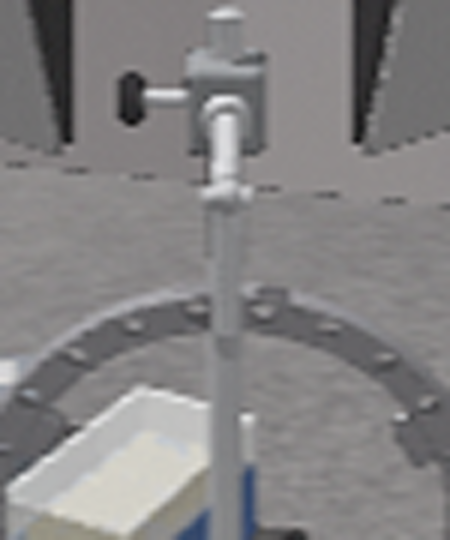

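View pics/s2.png

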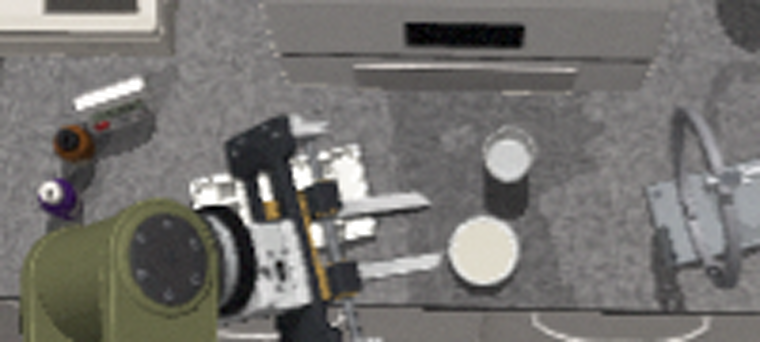

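```bash
python3 -c "
from cell import order,telemetry
print(order.sign_off());print(telemetry.read_state()['clock'])"
```

```text
the job is handed in; nothing more can be done
None
the job is handed in; nothing more can be done
```

The sample ring is hanging on the J-hook with one lug at the bottom and the keeper shut above it. I handed the job in just after 22 s on the clock.

- **Getting there:** I pinched the ring at its −y rim point, lifted it straight out of the rack and turned it about 89° while carrying it upright. I then moved it over the hook tip and pressed it past the keeper in small steps. I felt the keeper at about 271 mm above the worktop and saw it spring back over the rim.
- **Seat:** I felt the seat at about 238 mm; the cameras had suggested about 235 mm, so they differ by roughly 3 mm. The seat contact peaked at about 10 N against the 18 N limit. I eased off, let go and lifted clear.

**Last checks:**
- **Ring at rest:** it showed no change between wrist pictures about 1.4 s apart. An earlier wrist pair had differed slightly (85 pixels), while the scene view over the same 1.2 s showed no change. I put the wrist difference down to the arm or ring still settling.
- **Orientation:** the side view shows one lug at the bottom and the other two either side of the top.
- **Keeper:** the picture taken just after release shows it level above the rim. The last side view is end-on to the hook and does not show it clearly.
- **Surroundings:** the beaker and petri dish match the first picture. The automatic comparison for the bottles and timer was spoiled because the arm was in the frame, but by eye they have not moved.
- **Robot:** it is touching nothing.

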